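# Lay the next crosswise layer of a slatted plant riser

## Task

The plant riser on the hall console is half built from walnut slats in alternating layers. Add its third layer: lay the two loose long slats flat across the top pair, each directly above and in line with one slat of the bottom pair. Leave the short slat where it lies; it is an offcut.

Things in the scene. Friction and masses are not known exactly. Their poses are not given: they have to be found in the camera images.
- riser: half-built riser, dark walnut, fixed to the table, 40 mm high: two layers of two slats (each 160 x 28 x 20 mm). Origin: centre of its underside, z up. Bottom pair run along its y at x = -55 and +55 mm; second pair run along its x at y = -55 and +55 mm, tops at 40 mm. The third layer repeats the bottom one: along y, at x = -55 and +55 mm, centred on y = 0, undersides at 40 mm.
- slat_a: a long dark walnut slat, 160 mm long, 28 mm wide and 20 mm thick, 40 to 85 g, lying flat and loose on the table. Origin: centre of its underside (20 mm below its top); x runs along its length, y across its width, z up.
- slat_b: the other long slat, the same: a long dark walnut slat, 160 mm long, 28 mm wide and 20 mm thick, 40 to 85 g, lying flat and loose on the table. Origin: centre of its underside (20 mm below its top); x runs along its length, y across its width, z up. The two long slats are interchangeable.
- short_slat: the offcut, a bystander: same wood and section (28 x 20 mm) but only 95 mm long, lying flat and loose on the table. Origin: centre of its underside; x along its length.
There are look-alikes about, which are no part of the job. Leave any green or turquoise look-alike of the slat_a alone.

How it is judged:
At the end, for the whole second after the job is handed in: Both long slats lie flat and at rest on top of the riser's second pair, crosswise to it (along the riser's y within 12 degrees), one above each slat of the bottom pair: within 18 mm of its centre line and within 20 mm of centred along it. The short slat is within 25 mm of where it began (z of slat_a in the frame of riser between 0.036 and 0.045 m and angle between the x axis of each of slat_a, slat_b and the y axis of riser, either way round below 0.21 rad and angle between each of slat_a, slat_b's own z axis and vertical below 0.1 rad and linear speed of each of slat_a, slat_b below 0.02 m/s and z of slat_b in the frame of riser between 0.036 and 0.045 m and ((x of slat_a in the frame of riser between 0.037 and 0.073 m and y of slat_a in the frame of riser between -0.02 and 0.02 m and x of slat_b in the frame of riser between -0.073 and -0.037 m and y of slat_b in the frame of riser between -0.02 and 0.02 m) or (x of slat_a in the frame of riser between -0.073 and -0.037 m and y of slat_a in the frame of riser between -0.02 and 0.02 m and x of slat_b in the frame of riser between 0.037 and 0.073 m and y of slat_b in the frame of riser between -0.02 and 0.02 m)) and distance of short_slat from where it was at the start of the episode below 0.025 m); the robot touches nothing.
It fails at once if the short slat is moved by more than 25 mm (distance of short_slat from where it was at the start of the episode above 0.025 m).
It also fails if it takes over 54 s, if anything falls off the work surface, if the arm or the gripper's body presses on something with over 40 N, if the wrist force passes 120 N, or if a joint passes its speed limit or range.

## Robot

A 7-joint arm with a two-finger parallel gripper is mounted at the origin on the work surface. World frame = base frame: x ahead of the robot, y to its left, z up, the work surface at z = 0. Lengths are in m, angles in rad, forces in N, time in s.
With the tool pointing down it reaches from about 0.4 to 0.925 m from the base axis. Payload 4.1 kg.
Tool frame: the origin (TCP) lies midway between the tips of the shut fingers; the grasp point (between the pads) lies 19 mm behind it; z points along the fingers, y is the line along which they close (so a half turn about z gives the same grasp; the last joint's range is limited). The gripper opens to 85 mm and grips with 20 to 120 N. Pads are 22 mm wide; open, the fingers measure 114 mm over their backs; the gripper's body (76 mm by 85 mm) begins 54 mm behind the grasp point. The pads swing forward as they close: fully open they stand 13 mm farther back than shut.
Start: joints at [-1.415, 0.398, 0.045, 1.537, -0.019, 1.207, -0.051], TCP at [0.164, 0.629, 0.231] pointing down, gripper open.
Joint ranges: [-2.82, 2.82], [-0.49, 2.23], [-1.37, 1.46], [0, 2.46], [-1.36, 4.5], [0.23, 2], [-2.94, 2.94]. Speed limits (rad/s): [2.57, 2.57, 3.14, 3.14, 3.14, 3.14, 3.14].

## Interface

Orientations are given as a 3x3 rotation matrix whose columns are the frame's x, y, z axes.
In Python, from plant import status, optics, order gives the robot as it stands. The module is installed in compiled form; this text tells all that it offers.
- The arm moves only by the tool drive_tool, never from a script. Its argument "deltas" is one flat list of numbers, 7 for each row, row after row: the finger opening in m, from 0 to 0.0854, then the shift along the world's x, y, z in m, then the turn, a rotation vector about the world's x, y, z in rad. In form: [gripper, dx, dy, dz, wx, wy, wz, gripper, dx, dy, dz, wx, wy, wz, ...]. A call has exactly 8 rows; each row is the pose to reach, as a shift and turn from the pose commanded when the call began; what a row does not reach only later rows make up. A row lasts 1/12 s, in which the tool goes at most 41.7 mm and 7.16 degrees, less where a joint would pass 70% of its speed; a pose out of reach is approached as far as the arm can. A call with a gripper value outside its range is refused whole. The fingers move at their own pace and stop on an object; "force" is the grip in N (left out, the last holds). Time passes only in rows, so rows that repeat a pose let the fingers close, or fill a call up. It gives the time, the measured TCP pose, the force, the opening and the grip force at its end, in the units of the state.
- status.read_state(): the state, without advancing time (a new reading comes with each control period).
- optics.camera(name): name is "scene" or "top"; returns a dict with "frame" (384x512x3 uint8, blue, green, red), "range_z" (384x512 float32, m along the optical axis (not along the pixel's ray), 0 where there is no reading), "fov_y" (degrees; the focal length in pixels is half the picture's height over the tangent of half this angle, whatever the lens; pixels are square), "cx", "cy" (the principal point, pixels), "R" (3x3) and "t" (3): a world point X has camera coordinates R X + t. Camera axes: x right, y down, z forward; pixel columns grow to the right and rows downward; lengths in m; the calibration is good to about 2 mm. A picture is of the moment at which its call begins.
- order.finish_job(): hands the job in; it is judged then, once.
The state is a dict: "time": time; "joint_pos": joint angles; "dq": joint speeds; "joint_efforts": joint torques, N m; "position": TCP position; "eef_rot": TCP orientation; "ft_force": force on the tool from outside, world axes, zero at the start; "torque": the same for the moment, N m; "grip_width": finger opening in m; "grip_force": force on a finger pad.
Only numpy, scipy, OpenCV 4.12 (cv2) and the standard library are available. Lean on these libraries where they do the work, as an engineer would, in place of code of your own. Each camera call takes 0.05 s, during which the arm holds its last target. There are 200 camera calls.

## Working session

There is one attempt and no reset: what is moved stays moved. The work goes in short steps, Python scripts to look and compute and a tool call to move; the robot and the scene stay as the last step left them, time stands still between calls to the robot, and variables do not carry over. Pictures are saved under pics/ and viewed, at most 10 in all, crops included, and the job is handed in when it is done.

Besides the shell and the picture viewer there is one more tool, called after "Call:" as name(argument=value, ...) on one line, values as JSON. drive_tool: Moves the arm, as the interface text tells. Its arguments: {"type":"object","properties":{"deltas":{"type":"array"},"force":{"type":"number"}},"required":["deltas"]}

```bash
mkdir -p pics; python3 - <<'E'
from plant import status, optics
import cv2,numpy as np
for n in("top","scene"):
    d=optics.camera(n); np.savez(n+".npz",**d); cv2.imwrite(f"pics/{n}0.png",d["frame"])
    print(n,d["fov_y"],d["cx"],d["cy"],d["R"],d["t"])
s=status.read_state();print(s["time"],s["position"],s["eef_rot"],s["grip_width"])
E
```

```text
top 47.276852644859964 254.55833957656105 193.89192152629505 [[-0.01987924 -0.99980097 -0.00168217]
 [-0.97670509  0.01977953 -0.21367249]
 [ 0.21366323 -0.00260466 -0.9769039 ]] [-0.08205051  0.53019415  1.23335138]
scene 51.21444438368452 250.673393486907 192.75363101315662 [[-0.5247667   0.85123644  0.00405491]
 [ 0.6872167   0.42645397 -0.58810732]
 [-0.50234761 -0.30583253 -0.80877274]] [ 0.33051073 -0.30984437  1.50822038]
0.1 [0.16366847 0.62847055 0.23035339] [[-9.67747573e-01  2.51921684e-01 -3.17536954e-04]
 [ 2.51921848e-01  9.67746001e-01 -1.74948412e-03]
 [-1.33437868e-04 -1.77305351e-03 -9.99998419e-01]] 0.08556424576989559
```

View pics/top0.png

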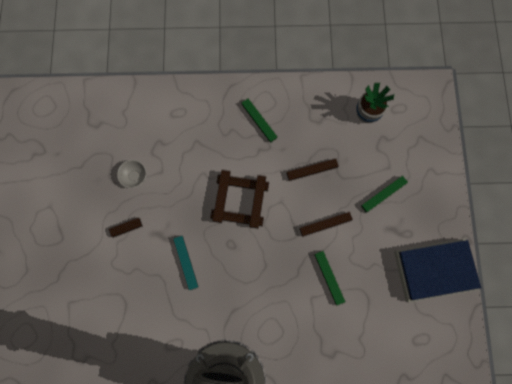

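View pics/scene0.png

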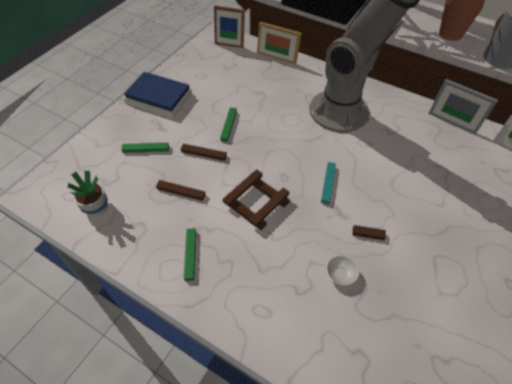

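The top view shows the long walnut slats at about (312,170) and (326,224), the riser at (240,199) and the offcut at (125,228). The green and turquoise pieces are look-alikes. The scene view agrees. Next I'll measure poses.

```bash
cat > m.py <<'E'
import cv2,numpy as np
def cloud(d):
    f=192/np.tan(np.radians(d["fov_y"]/2)); z=d["range_z"].astype(float)
    v,u=np.mgrid[:384,:512]
    P=np.stack([(u-d["cx"])/f*z,(v-d["cy"])/f*z,z],-1)
    return (P-d["t"])@d["R"]
def blobs(d,zmin=.009,zmax=.09,name=""):
    P=cloud(d); im=d["frame"].astype(int); b,g,r=im[...,0],im[...,1],im[...,2]
    brown=(r>g*1.3)&(r<130)
    m=(brown&(P[...,2]>zmin)&(P[...,2]<zmax)&(d["range_z"]>0)&(P[...,0]>.2)&(abs(P[...,1])<.6)).astype(np.uint8)
    n,l,s,c=cv2.connectedComponentsWithStats(m)
    for i in range(1,n):
        if s[i,4]<60: continue
        Q=P[l==i]; zt=np.percentile(Q[:,2],90); T=Q[Q[:,2]>zt-.006]
        (x,y),(w,h),a=cv2.minAreaRect((T[:,:2]*1000).astype(np.float32))
        if w<h: w,h,a=h,w,a+90
        C,V=np.linalg.eigh(np.cov(T[:,:2].T)); e=V[:,1]
        print(name,"px",c[i].round(),"n",s[i,4],"rect c",round(x,1),round(y,1),"LxW",round(w),round(h),"ang",round(a%180,1),"pca",round(np.degrees(np.arctan2(e[1],e[0]))%180,1),"ztop",(zt*1000).round(1),"mean",(T[:,:2].mean(0)*1000).round(1))
    return P,l
E
python3 - <<'E'
from m import *
for n in("top","scene"):
    d=dict(np.load(n+".npz")); blobs(d,name=n)
E
```

```text
top px [370. 108.] n 135 rect c 784.4 -446.3 LxW 69 35 ang 54.6 pca 55.6 ztop 81.2 mean [ 783.7 -446.4]
top px [312. 169.] n 422 rect c 611.6 -269.9 LxW 156 26 ang 104.8 pca 104.1 ztop 25.0 mean [ 611.1 -270.4]
top px [239. 199.] n 1403 rect c 519.3 -46.3 LxW 154 137 ang 170.2 pca 79.1 ztop 44.2 mean [517.7 -45.3]
top px [325. 224.] n 423 rect c 441.8 -302.6 LxW 156 25 ang 106.6 pca 106.6 ztop 25.2 mean [ 440.8 -300.1]
top px [125. 227.] n 270 rect c 443.9 295.9 LxW 93 26 ang 110.8 pca 109.5 ztop 25.0 mean [443.7 295.8]
scene px [204. 152.] n 296 rect c 447.8 -301.8 LxW 153 28 ang 107.8 pca 106.5 ztop 22.2 mean [ 448.4 -300.4]
scene px [256. 199.] n 1213 rect c 526.8 -45.1 LxW 155 134 ang 170.3 pca 77.9 ztop 42.3 mean [530.9 -40.7]
scene px [181. 190.] n 356 rect c 616.8 -268.3 LxW 156 25 ang 104.6 pca 104.1 ztop 22.8 mean [ 617.3 -266.7]
scene px [ 90. 196.] n 193 rect c 806.2 -446.9 LxW 70 50 ang 158.1 pca 157.1 ztop 79.3 mean [ 807.3 -444.9]
scene px [369. 232.] n 261 rect c 450.1 295.3 LxW 90 25 ang 110.2 pca 110.2 ztop 22.9 mean [450.  296.8]
```

Call:
drive_tool(deltas=[0.085, 0.025, -0.03, 0, 0, 0, -0.08, 0.085, 0.05, -0.06, 0, 0, 0, -0.16, 0.085, 0.075, -0.09, 0, 0, 0, -0.24, 0.085, 0.1, -0.12, 0, 0, 0, -0.32, 0.085, 0.125, -0.15, 0, 0, 0, -0.4, 0.085, 0.15, -0.18, 0, 0, 0, -0.48, 0.085, 0.175, -0.21, 0, 0, 0, -0.56, 0.085, 0.2, -0.24, 0, 0, 0, -0.64], force=40)

```text
time: 0.77
position: [0.3645, 0.3871, 0.2311]
eef_rot: [[-0.623, 0.782, -0.0], [0.782, 0.623, -0.0], [0.0, -0.0, -1.0]]
ft_force: [-0.7, -0.6, 0.4]
grip_width: 0.0847
grip_force: 0.0
```

Call:
drive_tool(deltas=[0.085, 0.025, -0.03, 0, 0, 0, -0.05, 0.085, 0.05, -0.06, 0, 0, 0, -0.1, 0.085, 0.075, -0.09, 0, 0, 0, -0.15, 0.085, 0.1, -0.12, 0, 0, 0, -0.2, 0.085, 0.125, -0.15, 0, 0, 0, -0.25, 0.085, 0.15, -0.18, 0, 0, 0, -0.3, 0.085, 0.175, -0.21, 0, 0, 0, -0.36, 0.085, 0.2, -0.24, 0, 0, 0, -0.42])

```text
time: 1.43
position: [0.5644, 0.1474, 0.2311]
eef_rot: [[-0.251, 0.968, -0.0], [0.968, 0.251, 0.0], [0.0, -0.0, -1.0]]
ft_force: [0.2, -0.1, 0.3]
grip_width: 0.0852
grip_force: 0.0
```

Call:
drive_tool(deltas=[0.085, 0.006, -0.035, 0, 0, 0, 0, 0.085, 0.012, -0.07, 0, 0, 0, 0, 0.085, 0.018, -0.105, 0, 0, 0, 0, 0.085, 0.024, -0.14, 0, 0, 0, 0, 0.085, 0.03, -0.175, 0, 0, 0, 0, 0.085, 0.036, -0.21, 0, 0, 0, 0, 0.085, 0.042, -0.245, 0, 0, 0, 0, 0.085, 0.048, -0.28, 0, 0, 0, 0])

```text
time: 2.1
position: [0.6116, -0.1324, 0.2309]
eef_rot: [[-0.254, 0.967, -0.001], [0.967, 0.254, 0.0], [0.001, -0.001, -1.0]]
ft_force: [-0.0, 0.2, -0.7]
grip_width: 0.0847
grip_force: 0.0
```

Call:
drive_tool(deltas=[0.085, 0.001, -0.035, 0, 0, 0, 0, 0.085, 0.002, -0.07, 0, 0, 0, 0, 0.085, 0.002, -0.105, -0.01, 0, 0, 0, 0.085, 0.002, -0.13, -0.03, 0, 0, 0, 0.085, 0.002, -0.137, -0.06, 0, 0, 0, 0.085, 0.002, -0.137, -0.095, 0, 0, 0, 0.085, 0.002, -0.137, -0.12, 0, 0, 0, 0.085, 0.002, -0.137, -0.13, 0, 0, 0])

```text
time: 2.77
position: [0.6109, -0.2664, 0.0963]
eef_rot: [[-0.253, 0.967, -0.007], [0.967, 0.253, 0.003], [0.005, -0.006, -1.0]]
ft_force: [-1.1, 0.7, -1.2]
grip_width: 0.085
grip_force: 0.0
```

Call:
drive_tool(deltas=[0.085, 0, 0, -0.025, 0, 0, 0, 0.085, 0, 0, -0.05, 0, 0, 0, 0.085, 0, 0, -0.07, 0, 0, 0, 0.085, 0, 0, -0.085, 0, 0, 0, 0.085, 0, 0, -0.094, 0, 0, 0, 0.085, 0, 0, -0.097, 0, 0, 0, 0.085, 0, 0, -0.097, 0, 0, 0, 0.02, 0, 0, -0.097, 0, 0, 0])

```text
time: 3.43
position: [0.6147, -0.2685, 0.0055]
eef_rot: [[-0.253, 0.967, 0.002], [0.967, 0.253, -0.001], [-0.001, 0.002, -1.0]]
ft_force: [-0.2, 0.4, 0.9]
grip_width: 0.0747
grip_force: 0.0
```

Call:
drive_tool(deltas=[0.01, 0, 0, 0, 0, 0, 0, 0.01, 0, 0, 0, 0, 0, 0, 0.01, 0, 0, 0, 0, 0, 0, 0.01, 0, 0, 0, 0, 0, 0, 0.01, 0, 0, 0, 0, 0, 0, 0.01, 0, 0, 0, 0, 0, 0, 0.01, 0, 0, 0, 0, 0, 0, 0.01, 0, 0, 0, 0, 0, 0])

```text
time: 4.1
position: [0.6144, -0.2683, 0.0052]
eef_rot: [[-0.253, 0.967, 0.001], [0.967, 0.253, -0.0], [-0.001, 0.001, -1.0]]
ft_force: [-0.7, 1.1, 6.3]
grip_width: 0.0272
grip_force: 40.9
```

Call:
drive_tool(deltas=[0.01, 0, 0, 0.01, 0, 0, 0, 0.01, 0, 0, 0.03, 0, 0, 0, 0.01, 0, 0, 0.055, 0, 0, 0, 0.01, 0, 0.01, 0.08, 0, 0, -0.03, 0.01, -0.005, 0.025, 0.1, 0, 0, -0.07, 0.01, -0.01, 0.045, 0.115, 0, 0, -0.11, 0.01, -0.015, 0.07, 0.12, 0, 0, -0.16, 0.01, -0.018, 0.1, 0.12, 0, 0, -0.21])

```text
time: 4.77
position: [0.5956, -0.1694, 0.1265]
eef_rot: [[-0.04, 0.999, 0.003], [0.999, 0.04, -0.001], [-0.002, 0.003, -1.0]]
ft_force: [0.7, 0.2, 0.3]
grip_width: 0.0269
grip_force: 40.2
```

Call:
drive_tool(deltas=[0.01, -0.004, 0.025, 0, 0, 0, -0.05, 0.01, -0.008, 0.05, 0, 0, 0, -0.1, 0.01, -0.012, 0.075, 0, 0, 0, -0.15, 0.01, -0.016, 0.095, 0, 0, 0, -0.2, 0.01, -0.019, 0.108, 0, 0, 0, -0.218, 0.01, -0.019, 0.113, 0, 0, 0, -0.218, 0.01, -0.019, 0.113, 0, 0, 0, -0.218, 0.01, -0.019, 0.113, 0, 0, 0, -0.218])

```text
time: 5.43
position: [0.5768, -0.0557, 0.1245]
eef_rot: [[0.171, 0.985, 0.0], [0.985, -0.171, -0.001], [-0.001, 0.0, -1.0]]
ft_force: [0.2, 0.4, -1.0]
grip_width: 0.0269
grip_force: 40.3
```

```bash
python3 - <<'E'
from plant import status, optics
from m import *
s=status.read_state();print(s["time"],s["position"],s["eef_rot"].round(3) if hasattr(s["eef_rot"],"round") else s["eef_rot"],s["grip_width"],s["ft_force"])
for n in("top","scene"):
    d=optics.camera(n); blobs(d,zmin=.05,zmax=.16,name=n); cv2.imwrite(f"pics/{n}1.png",d["frame"])
# riser top slats separately, from first pictures
for n in("top","scene"):
    d=dict(np.load(n+".npz"))
    for z0 in(.032,): blobs(d,zmin=z0,zmax=.06,name=n+" riser")
E
```

```text
5.4333 [ 0.57684686 -0.05571564  0.12449316] [[ 0.171  0.985  0.   ]
 [ 0.985 -0.171 -0.001]
 [-0.001  0.    -1.   ]] 0.02693425548577887 [ 0.17534047  0.35331901 -1.02026165]
top px [370. 108.] n 138 rect c 783.0 -446.8 LxW 72 35 ang 54.2 pca 58.2 ztop 81.1 mean [ 783.  -446.2]
top px [257. 175.] n 232 rect c 566.1 -100.2 LxW 69 24 ang 79.5 pca 81.8 ztop 143.7 mean [ 565.9 -101.1]
scene px [253. 195.] n 251 rect c 585.4 -23.9 LxW 85 28 ang 77.6 pca 72.6 ztop 142.0 mean [586.2 -20.2]
scene px [ 90. 196.] n 193 rect c 805.9 -447.2 LxW 71 46 ang 157.6 pca 158.2 ztop 79.3 mean [ 807.1 -445. ]
top riser px [221. 196.] n 456 rect c 529.2 7.6 LxW 154 27 ang 169.9 pca 169.8 ztop 45.0 mean [527.1   7.4]
top riser px [257. 201.] n 441 rect c 509.9 -100.4 LxW 154 27 ang 170.1 pca 170.7 ztop 44.8 mean [ 508.2 -100. ]
scene riser px [242. 187.] n 324 rect c 517.9 -99.3 LxW 153 24 ang 170.3 pca 170.2 ztop 43.2 mean [519.8 -99.2]
scene riser px [268. 207.] n 387 rect c 535.6 6.9 LxW 155 28 ang 169.9 pca 170.1 ztop 43.0 mean [539.9   7. ]
```

View pics/scene1.png

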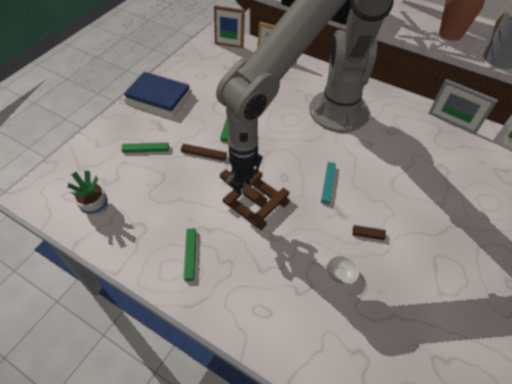

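The slat is held level above the riser's far side, around (240,178) in the scene view. Lowering and releasing.

Call:
drive_tool(deltas=[0.01, 0, 0, -0.015, 0, 0, 0, 0.01, 0, 0, -0.035, 0, 0, 0, 0.01, 0, 0, -0.052, 0, 0, 0, 0.01, 0, 0, -0.065, 0, 0, 0, 0.01, 0, 0, -0.073, 0, 0, 0, 0.01, 0, 0, -0.077, 0, 0, 0, 0.01, 0, 0, -0.079, 0, 0, 0, 0.01, 0, 0, -0.079, 0, 0, 0])

```text
time: 6.2
position: [0.5772, -0.0555, 0.0457]
eef_rot: [[0.172, 0.985, 0.001], [0.985, -0.172, -0.0], [-0.0, 0.001, -1.0]]
ft_force: [-0.7, -0.2, -0.7]
grip_width: 0.0265
grip_force: 40.2
```

Call:
drive_tool(deltas=[0.01, 0, 0, 0, 0, 0, 0, 0.05, 0, 0, 0, 0, 0, 0, 0.085, 0, 0, 0, 0, 0, 0, 0.085, 0, 0, 0, 0, 0, 0, 0.085, 0, 0, 0, 0, 0, 0, 0.085, 0, 0, 0, 0, 0, 0, 0.085, 0, 0, 0.005, 0, 0, 0, 0.085, 0, 0, 0.02, 0, 0, 0])

```text
time: 6.87
position: [0.5751, -0.0546, 0.064]
eef_rot: [[0.171, 0.985, -0.004], [0.985, -0.171, -0.0], [-0.001, -0.004, -1.0]]
ft_force: [-0.3, 0.7, -0.3]
grip_width: 0.0849
grip_force: 0.0
```

Call:
drive_tool(deltas=[0.085, 0, 0, 0.03, 0, 0, 0, 0.085, 0, 0, 0.06, 0, 0, 0, 0.085, 0, -0.01, 0.085, 0, 0, 0.03, 0.085, -0.01, -0.03, 0.1, 0, 0, 0.08, 0.085, -0.025, -0.055, 0.1, 0, 0, 0.13, 0.085, -0.04, -0.085, 0.1, 0, 0, 0.18, 0.085, -0.057, -0.115, 0.1, 0, 0, 0.23, 0.085, -0.075, -0.145, 0.1, 0, 0, 0.28])

```text
time: 7.53
position: [0.5012, -0.2011, 0.166]
eef_rot: [[-0.111, 0.994, 0.001], [0.994, 0.111, -0.0], [-0.0, 0.001, -1.0]]
ft_force: [1.1, -0.5, -0.1]
grip_width: 0.085
grip_force: 0.0
```

Call:
drive_tool(deltas=[0.085, -0.017, -0.03, 0, 0, 0, 0.05, 0.085, -0.034, -0.06, 0, 0, 0, 0.1, 0.085, -0.05, -0.085, -0.01, 0, 0, 0.15, 0.085, -0.057, -0.099, -0.03, 0, 0, 0.182, 0.085, -0.057, -0.102, -0.055, 0, 0, 0.182, 0.085, -0.057, -0.102, -0.08, 0, 0, 0.182, 0.085, -0.057, -0.102, -0.095, 0, 0, 0.182, 0.085, -0.057, -0.102, -0.1, 0, 0, 0.182])

```text
time: 8.2
position: [0.443, -0.3011, 0.0632]
eef_rot: [[-0.285, 0.958, -0.004], [0.958, 0.285, 0.002], [0.003, -0.003, -1.0]]
ft_force: [-0.0, -0.5, 0.1]
grip_width: 0.0846
grip_force: 0.0
```

```bash
python3 - <<'E'
from plant import status, optics
from m import *
s=status.read_state();print(s["time"],s["position"])
for n in("top","scene"):
    d=optics.camera(n); blobs(d,name=n); blobs(d,zmin=.052,name=n+" hi"); cv2.imwrite(f"pics/{n}2.png",d["frame"])
E
```

```text
8.2 [ 0.44304522 -0.30110279  0.06322892]
top px [370. 108.] n 134 rect c 782.0 -447.4 LxW 71 34 ang 57.1 pca 59.8 ztop 80.6 mean [ 782.  -447.4]
top px [240. 197.] n 1532 rect c 576.7 -57.7 LxW 155 29 ang 80.2 pca 80.2 ztop 62.4 mean [575.  -57.9]
top px [125. 227.] n 257 rect c 443.6 294.9 LxW 91 24 ang 110.8 pca 110.2 ztop 25.3 mean [442.8 295.5]
top hi px [370. 108.] n 134 rect c 782.0 -447.4 LxW 71 34 ang 57.1 pca 59.8 ztop 80.6 mean [ 782.  -447.4]
top hi px [242. 179.] n 461 rect c 576.9 -57.7 LxW 155 29 ang 80.4 pca 80.5 ztop 64.7 mean [575.2 -58.2]
scene px [204. 152.] n 280 rect c 465.8 -295.9 LxW 154 64 ang 103.7 pca 106.4 ztop 22.6 mean [ 449.2 -299. ]
scene px [254. 200.] n 1458 rect c 579.4 -56.5 LxW 156 30 ang 79.6 pca 80.4 ztop 61.2 mean [581.2 -54.6]
scene px [ 90. 196.] n 190 rect c 806.2 -445.5 LxW 70 48 ang 158.7 pca 158.9 ztop 79.2 mean [ 807.1 -444.8]
scene px [369. 232.] n 250 rect c 450.3 296.3 LxW 88 24 ang 111.2 pca 110.3 ztop 23.1 mean [450.1 296.8]
scene hi px [ 90. 196.] n 190 rect c 806.2 -445.5 LxW 70 48 ang 158.7 pca 158.9 ztop 79.2 mean [ 807.1 -444.8]
scene hi px [244. 204.] n 440 rect c 579.3 -56.5 LxW 156 30 ang 79.6 pca 80.4 ztop 62.8 mean [580.9 -54.7]
```

View pics/scene2.png

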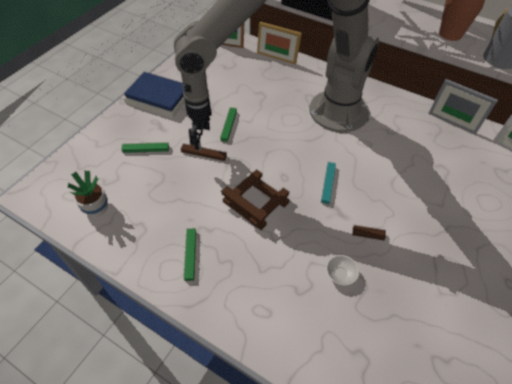

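The first slat lies well placed on the riser at (242,204). The gripper is over the second slat at (203,152). Now grasping it.

Call:
drive_tool(deltas=[0.085, 0, 0, -0.015, 0, 0, 0, 0.085, 0, 0, -0.035, 0, 0, 0, 0.085, 0, 0, -0.05, 0, 0, 0, 0.085, 0, 0, -0.058, 0, 0, 0, 0.085, 0, 0, -0.061, 0, 0, 0, 0.085, 0, 0, -0.061, 0, 0, 0, 0.085, 0, 0, -0.061, 0, 0, 0, 0.02, 0, 0, -0.061, 0, 0, 0])

```text
time: 8.97
position: [0.4456, -0.3025, 0.0055]
eef_rot: [[-0.286, 0.958, 0.002], [0.958, 0.286, -0.001], [-0.002, 0.002, -1.0]]
ft_force: [-0.1, -0.3, 0.8]
grip_width: 0.075
grip_force: 0.0
```

Call:
drive_tool(deltas=[0.01, 0, 0, 0, 0, 0, 0, 0.01, 0, 0, 0, 0, 0, 0, 0.01, 0, 0, 0, 0, 0, 0, 0.01, 0, 0, 0, 0, 0, 0, 0.01, 0, 0, 0, 0, 0, 0, 0.01, 0, 0, 0, 0, 0, 0, 0.01, 0, 0, 0, 0, 0, 0, 0.01, 0, 0, 0, 0, 0, 0])

```text
time: 9.63
position: [0.4451, -0.3023, 0.0048]
eef_rot: [[-0.286, 0.958, 0.001], [0.958, 0.286, -0.0], [-0.001, 0.001, -1.0]]
ft_force: [-0.8, -0.7, 4.9]
grip_width: 0.0272
grip_force: 41.2
```

Call:
drive_tool(deltas=[0.01, 0, 0, 0.01, 0, 0, 0, 0.01, 0, 0, 0.03, 0, 0, 0, 0.01, 0, 0, 0.055, 0, 0, 0, 0.01, 0, 0.01, 0.08, 0, 0, -0.03, 0.01, 0.002, 0.03, 0.105, 0, 0, -0.07, 0.01, 0.004, 0.055, 0.12, 0, 0, -0.11, 0.01, 0.007, 0.085, 0.13, 0, 0, -0.16, 0.01, 0.01, 0.115, 0.13, 0, 0, -0.21])

```text
time: 10.3
position: [0.4559, -0.1867, 0.1366]
eef_rot: [[-0.076, 0.997, 0.004], [0.997, 0.076, -0.0], [-0.001, 0.004, -1.0]]
ft_force: [1.0, -0.6, -0.7]
grip_width: 0.027
grip_force: 40.4
```

Call:
drive_tool(deltas=[0.01, 0.003, 0.03, 0, 0, 0, -0.05, 0.01, 0.006, 0.06, 0, 0, 0, -0.1, 0.01, 0.009, 0.09, 0, 0, 0, -0.15, 0.01, 0.012, 0.118, 0, 0, 0, -0.2, 0.01, 0.014, 0.138, 0, 0, 0, -0.24, 0.01, 0.014, 0.149, 0, 0, 0, -0.252, 0.01, 0.014, 0.151, 0, 0, 0, -0.252, 0.01, 0.014, 0.151, 0, 0, 0, -0.252])

```text
time: 10.97
position: [0.4685, -0.0354, 0.1343]
eef_rot: [[0.169, 0.986, -0.0], [0.986, -0.169, -0.0], [-0.0, -0.0, -1.0]]
ft_force: [0.1, -1.0, -1.1]
grip_width: 0.0269
grip_force: 40.4
```

Call:
drive_tool(deltas=[0.01, 0, 0, -0.02, 0, 0, 0, 0.01, 0, 0, -0.043, 0, 0, 0, 0.01, 0, 0, -0.062, 0, 0, 0, 0.01, 0, 0, -0.076, 0, 0, 0, 0.01, 0, 0, -0.083, 0, 0, 0, 0.01, 0, 0, -0.087, 0, 0, 0, 0.01, 0, 0, -0.089, 0, 0, 0, 0.01, 0, 0, -0.089, 0, 0, 0])

```text
time: 11.63
position: [0.4691, -0.0366, 0.0457]
eef_rot: [[0.172, 0.985, 0.001], [0.985, -0.172, -0.0], [-0.0, 0.001, -1.0]]
ft_force: [-0.9, 0.2, -0.5]
grip_width: 0.0269
grip_force: 40.4
```

Call:
drive_tool(deltas=[0.01, 0, 0, 0, 0, 0, 0, 0.05, 0, 0, 0, 0, 0, 0, 0.085, 0, 0, 0, 0, 0, 0, 0.085, 0, 0, 0, 0, 0, 0, 0.085, 0, 0, 0, 0, 0, 0, 0.085, 0, 0, 0, 0, 0, 0, 0.085, 0, 0, 0.005, 0, 0, 0, 0.085, 0, 0, 0.02, 0, 0, 0])

```text
time: 12.3
position: [0.4672, -0.0359, 0.0645]
eef_rot: [[0.171, 0.985, -0.004], [0.985, -0.171, -0.001], [-0.001, -0.004, -1.0]]
ft_force: [-0.6, 1.0, 1.0]
grip_width: 0.085
grip_force: 0.0
```

Call:
drive_tool(deltas=[0.085, 0, 0, 0.03, 0, 0, 0, 0.085, 0, 0, 0.06, 0, 0, 0, 0.085, 0, -0.01, 0.085, 0, 0, 0, 0.085, 0, -0.03, 0.1, 0, 0, 0, 0.085, 0, -0.06, 0.1, 0, 0, 0, 0.085, 0, -0.09, 0.1, 0, 0, 0, 0.085, 0, -0.12, 0.1, 0, 0, 0, 0.085, 0, -0.15, 0.1, 0, 0, 0])

```text
time: 12.97
position: [0.4687, -0.1871, 0.1659]
eef_rot: [[0.17, 0.985, 0.001], [0.985, -0.17, 0.0], [0.001, 0.001, -1.0]]
ft_force: [0.3, -0.3, -0.2]
grip_width: 0.0851
grip_force: 0.0
```

Call:
drive_tool(deltas=[0.085, 0, -0.03, 0, 0, 0, 0, 0.085, 0, -0.06, 0, 0, 0, 0, 0.085, 0, -0.09, 0, 0, 0, 0, 0.085, 0, -0.12, 0, 0, 0, 0, 0.085, 0, -0.14, 0, 0, 0, 0, 0.085, 0, -0.15, 0, 0, 0, 0, 0.085, 0, -0.15, 0, 0, 0, 0, 0.085, 0, -0.15, 0, 0, 0, 0])

```text
time: 13.63
position: [0.4687, -0.3352, 0.1652]
eef_rot: [[0.171, 0.985, -0.0], [0.985, -0.171, 0.001], [0.001, -0.0, -1.0]]
ft_force: [0.2, 0.6, -0.1]
grip_width: 0.085
grip_force: 0.0
```

```bash
python3 - <<'E'
from plant import status, optics
from m import *
s=status.read_state();print(s["time"],s["position"])
for n in("top","scene"):
    d=optics.camera(n); blobs(d,name=n); blobs(d,zmin=.052,name=n+" hi"); cv2.imwrite(f"pics/{n}3.png",d["frame"])
E
```

```text
13.6333 [ 0.46873673 -0.33518412  0.16523102]
top px [370. 108.] n 133 rect c 783.3 -445.2 LxW 70 36 ang 55.6 pca 55.4 ztop 81.8 mean [ 782.8 -445.7]
top px [239. 198.] n 1630 rect c 522.4 -47.3 LxW 156 139 ang 79.3 pca 166.4 ztop 63.7 mean [519.1 -46.9]
top px [125. 227.] n 262 rect c 443.5 295.9 LxW 93 25 ang 109.9 pca 110.5 ztop 24.8 mean [443.7 294.4]
top hi px [370. 108.] n 133 rect c 783.3 -445.2 LxW 70 36 ang 55.6 pca 55.4 ztop 81.8 mean [ 782.8 -445.7]
top hi px [242. 179.] n 458 rect c 576.2 -58.1 LxW 154 28 ang 79.5 pca 79.7 ztop 64.3 mean [575.2 -58.2]
top hi px [236. 214.] n 487 rect c 469.3 -37.1 LxW 156 28 ang 80.2 pca 80.1 ztop 64.8 mean [468.1 -36.1]
scene px [256. 197.] n 1628 rect c 527.8 -46.1 LxW 154 136 ang 79.5 pca 168.8 ztop 61.8 mean [533.9 -43.3]
scene px [ 90. 196.] n 193 rect c 806.2 -446.2 LxW 71 47 ang 158.5 pca 157.8 ztop 79.1 mean [ 807.4 -445.1]
scene px [369. 232.] n 254 rect c 450.3 295.4 LxW 90 25 ang 111.3 pca 110.7 ztop 22.5 mean [450.1 297.2]
scene hi px [268. 183.] n 357 rect c 474.4 -35.8 LxW 154 27 ang 81.0 pca 80.0 ztop 62.7 mean [475.4 -33. ]
scene hi px [ 90. 196.] n 193 rect c 806.2 -446.2 LxW 71 47 ang 158.5 pca 157.8 ztop 79.1 mean [ 807.4 -445.1]
scene hi px [244. 204.] n 412 rect c 578.9 -55.7 LxW 154 31 ang 80.4 pca 80.5 ztop 62.9 mean [581.8 -52.2]
```

View pics/top3.png

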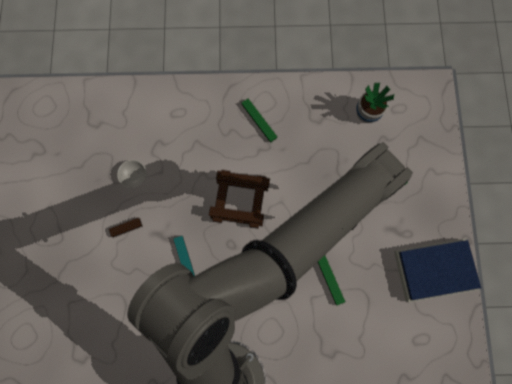

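The top view shows both slats on top of the riser, at (242,179) and (236,214). They are parallel and centred, and the offcut at (125,227) hasn't moved. Handing in.

```bash
python3 -c "
from plant import order
print(order.finish_job())"
```

```text
the job is handed in; nothing more can be done
None
```

Both long slats are on the riser as its third layer, each measured within a few millimetres and about a degree of its place, the offcut hasn't moved, and I handed the job in just after 13.6 s; no verdict came back.

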